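# Stamp the last pendant and weigh the batch

## Robot

A 7-joint arm with a two-finger parallel gripper is mounted at the origin on the work surface. World frame = base frame: x ahead of the robot, y to its left, z up, the work surface at z = 0. Lengths are in m, angles in rad, forces in N, time in s.
With the tool pointing down it reaches from about 0.4 to 0.85 m from the base axis. Payload 10.4 kg.
Tool frame: the origin (TCP) lies between the finger pads; the fingertips stand manip.tip_extent ahead of it and the grasp point (between the pads) lies 6 mm ahead of it (manip.tip_extent is the distance from the TCP to the fingertips, in m); z points along the fingers, y is the line along which they close (so a half turn about z gives the same grasp; the last joint's range is limited). The gripper opens to 85 mm and grips with 20 to 120 N. Pads are 22 mm wide; open, the fingers measure 114 mm over their backs; the gripper's body (76 mm by 85 mm) begins 54 mm behind the grasp point. The pads swing forward as they close: fully open they stand 13 mm farther back than shut.
Start: joints at [-1.171, 0.332, -0.065, 1.46, 0.022, 1.35, -0.088], TCP at [0.256, 0.57, 0.224] pointing down, gripper open.
Joint ranges: [-2.6, 2.6], [-0.5, 2.12], [-1.47, 1.34], [0.16, 2.42], [-1.27, 4.41], [0.06, 2.06], [-2.6, 2.6]. Speed limits (rad/s): [2.22, 2.22, 2.79, 2.79, 3.14, 3.14, 3.14].

## Interface

Orientations are given as a unit quaternion [x, y, z, w].
In Python, from workcell import get_obs, optics, workorder, manip gives the robot as it stands.
- The arm moves only by the tool jog_arm, never from a script. Its argument "increments" is a list of rows, each a list of 7 numbers: the shift along the tool's x, y, z in m, then the turn, a rotation vector about the tool's x, y, z in rad, then the opening, from -1 (shut) to 1 (fully open). A call has 1 to 5 rows; each row is the pose to reach, as a shift and turn from the pose commanded when the call began, along the tool's axes at that moment; what a row does not reach only later rows make up. A row lasts 1/12 s, in which the tool goes at most 41.7 mm and 7.16 degrees, less where a joint would pass 70% of its speed; a pose out of reach is approached as far as the arm can. A call with a gripper value outside its range is refused whole. The fingers move at their own pace and stop on an object; "grip_force" is the grip in N (left out, the last holds). Time passes only in rows, so rows that repeat a pose let the fingers close. It gives the time, the measured TCP pose, the force, the opening and the grip force at its end, in the units of the state.
- get_obs(): the state, without advancing time (a new reading comes with each control period).
- optics.camera(name): name is "side" or "top" or "wrist"; returns a dict with "color" (384x512x3 uint8, red, green, blue), "depth" (384x512 float32, m along the optical axis (not along the pixel's ray), 0 where there is no reading), "K" (3x3 intrinsics, pixels), "R" (3x3) and "t" (3): a world point X has camera coordinates R X + t. Camera axes: x right, y down, z forward; pixel columns grow to the right and rows downward; lengths in m; the calibration is good to about 2 mm. A picture is of the moment at which its call begins.
- workorder.hand_in(): hands the job in; it is judged then, once.
The state is a dict: "clock": time; "joint_pos": joint angles; "joint_velocities": joint speeds; "tau": joint torques, N m; "position": TCP position; "ee_rot": TCP orientation; "ft_force": force on the tool from outside, world axes, zero at the start; "torque": the same for the moment, N m; "grip_width": opening from 0.0 (shut) to 1.0 (fully open); "grasp_force": force on a finger pad.
Only numpy, scipy, OpenCV 4.12 (cv2) and the standard library are available. Lean on these libraries where they do the work, as an engineer would, in place of code of your own. Each camera call takes 0.05 s, during which the arm holds its last target. There are 200 camera calls.

## Task

Push the press slide with the pendant blank in it fully home, press the pedal down to its stop for a second to stamp the pendant, let the pedal come all the way up, and only then draw the slide fully out again with the pendant still in its nest; the pedal must never be down unless the slide is fully home. Then lay the stamped pendant gently and flat in the free half of the scale pan, beside the two finished ones without shifting them, so that the pan rests with its pointer at the red mark. Never push the pan down to its bottom stop, and leave the spare blank where it lies.

Things in the scene. Friction and masses are not known exactly. Their poses are not given: they have to be found in the camera images.
- press: green bench press, fixed. Base plate 310 x 120 mm, 25 mm high. Origin on the table vertically under the ram axis; its -x axis points the way the slide comes out, z up. The column and head stand on the +x side: the head spans x -30..+100, y -45..+45, z 150..235 mm; the round ram guide (44 mm diameter) hangs down to z 125 mm, the pressing pad to z 81 mm when up
- press_slide (a joint): travel of the steel press slide along the press's x axis: 0 m = fully out (as at the start), 0.11 m = fully home, nest under the ram. Stays where it is left; needs about 3 N to move
- slide_post (a point): top of the red ball (20 mm diameter) on the slide's upright post (dark, 14 mm diameter). The slide plate's upper face is 40 mm over the table, the top of the ball 98 mm. The post is 115 mm from the nest towards the slide's free (-x) end; nothing stands on the plate between post and nest pins. Axes as the press
- slide_nest (a point): centre of the nest on the slide plate's upper face, 40 mm over the table; four brass pins 5 mm diameter, 5 mm high at x +-19, y +-14.5 mm hold the pendant. The plate is 70 mm wide (y) and reaches 35 mm beyond the nest on the +x side. Axes as the press
- press_pad: dark rectangular pressing pad under the ram, 44 x 34 x 10 mm; origin at the centre of its underside. It is driven down up to 30 mm by the pedal and then presses on the pendant
- pedal (a joint): angle of the hinged spring pedal: 0 rad = up, 0.30 rad = down on its stop. Springs back by itself; reaching the stop takes about 10 N at the tread
- pedal_tread (a point): the place to press: middle of the black ribbed rubber pad (60 x 80 mm) on the upper face of the yellow pedal plate (145 x 88 mm), 115 mm from the hinge. About 83 mm over the table when up, 50 mm when down. The point moves and turns with the pedal
- pedal_hinge (a point): middle of the pedal's hinge axis, 36 mm over the table, on the grey base (170 x 110 mm). Its x axis points from the tread to the hinge, the hinge axis is its y axis; pressing lowers the tread end
- pan (a joint): how far the scale pan has sunk: 0 m = empty, 0.0196 m with the two finished pendants, 0.0294 m = at the red mark (three pendants), 0.045 m = bottom stop
- pan_middle (a point): centre of the upper face of the pan's floor. Steel pan 150 (x) x 130 (y) mm, 3 mm walls standing 4 mm over its floor, on a blue scale housing 120 x 110 x 60 mm; sinks straight down under load. A fixed white gauge strip with the red mark (34 mm wide in y, its top 120 mm over the table) stands 71 to 105 mm from the middle on the +y side. x, y as the scale, z up
- pan_free (a point): centre of the free half of the pan, on the floor's upper face, 35 mm from the middle towards the pan's -x side; the two finished pendants lie in the +x half, end to end along y, 19 mm or more from the pan's middle line. Axes as pan_middle
- pendant: plain silver pendant blank in the slide's nest: oval with flat faces, 46 (x) x 32 (y) x 14 (z) mm, 150 g. Origin at the centre of its underside
- finished_a: finished pendant lying in the pan, same size and weight, with a red stone on top. Origin at the centre of its underside
- finished_b: the other finished pendant in the pan, same as finished_a
- spare: a spare plain blank like the pendant, lying on the bench: to be left alone
Not all that is in view belongs to the job. What is shaped like the pendant but green or orange is not meant.

How it is judged:
On the way, in this order (a step that is already met when the one before it is completed fails the run):
1. the slide is fully home with the pendant in its nest (value of joint press_slide above 0.104 m and x of pendant in the frame of slide_nest between -0.008 and 0.008 m and y of pendant in the frame of slide_nest between -0.008 and 0.008 m and z of pendant in the frame of slide_nest between -0.004 and 0.006 m), for 0.2 s.
2. the pedal is down on its stop for half a second, the pad pressing on the pendant (value of joint pedal above 0.28 rad and value of joint press_slide above 0.102 m and contact force between press_pad and pendant above 1.5 N), for 0.5 s.
3. the pedal is up again (value of joint pedal below 0.03 rad), for 0.1 s.
4. the slide is fully out again with the pendant in its nest (value of joint press_slide below 0.007 m and x of pendant in the frame of slide_nest between -0.008 and 0.008 m and y of pendant in the frame of slide_nest between -0.008 and 0.008 m and z of pendant in the frame of slide_nest between -0.004 and 0.006 m), for 0.2 s.
At the end, for the whole second after the job is handed in: The stamped pendant lies flat (within 7 degrees) and at rest on the pan's floor together with the two finished ones, the pan rests within 3 mm of the red mark, the pedal is up (under 0.03 rad) and the slide is out (within 10 mm of its end) (x of pendant in the frame of pan_middle between -0.068 and 0.068 m and y of pendant in the frame of pan_middle between -0.058 and 0.058 m and z of pendant in the frame of pan_middle between -0.004 and 0.006 m and angle between pendant's own z axis and vertical below 0.12 rad and x of finished_a in the frame of pan_middle between -0.068 and 0.068 m and y of finished_a in the frame of pan_middle between -0.058 and 0.058 m and z of finished_a in the frame of pan_middle between -0.004 and 0.006 m and x of finished_b in the frame of pan_middle between -0.068 and 0.068 m and y of finished_b in the frame of pan_middle between -0.058 and 0.058 m and z of finished_b in the frame of pan_middle between -0.004 and 0.006 m and value of joint pan between 0.0264 and 0.0324 m and linear speed of pendant below 0.02 m/s and value of joint pedal below 0.03 rad and value of joint press_slide below 0.01 m); the robot touches nothing.
It fails at once if the pedal is pressed while the slide is not fully home (value of joint pedal above 0.08 rad and value of joint press_slide below 0.1 m).
It fails at once if the pan is pushed down to its bottom stop (value of joint pan above 0.043 m).
It fails at once if a finished pendant is shifted out of its place (distance of any of finished_a, finished_b from where it was at the start of the episode above 0.03 m).
It fails at once if the spare blank is disturbed (distance of spare from where it was at the start of the episode above 0.02 m).
It also fails if it takes over 67 s, if anything falls off the work surface, if the arm or the gripper's body presses on something with over 40 N, if the wrist force passes 120 N, or if a joint passes its speed limit or range.

## Working session

There is one attempt and no reset: what is moved stays moved. The work goes in short steps, Python scripts to look and compute and a tool call to move; the robot and the scene stay as the last step left them, time stands still between calls to the robot, and variables do not carry over. Pictures are saved under pics/ and viewed, at most 11 in all, crops included, and the job is handed in when it is done.

Besides the shell and the picture viewer there is one more tool, called after "Request:" as name([rows], argument=value, ...), one row to a line, values as JSON. jog_arm: Moves the arm, as the interface text tells. Its arguments: {"type":"object","properties":{"increments":{"type":"array"},"grip_force":{"type":"number"}},"required":["increments"]}

```bash
ls; mkdir -p pics
python3 - <<'E'
from workcell import get_obs, optics, workorder, manip
import cv2,numpy as np
print(get_obs()); print(manip.tip_extent)
ims=[]
for n in ("top","side"):
    c=optics.camera(n); np.savez(f"pics/{n}0.npz",**c); cv2.imwrite(f"pics/{n}0.png",c["color"][:,:,::-1]); print(n,c["K"],c["R"],c["t"])
E
```

```text
pics
{'clock': 0.0, 'joint_pos': array([-1.17057956,  0.3328727 , -0.06465749,  1.46093873,  0.02158165,
        1.34988721, -0.08848181]), 'joint_velocities': array([ 1.70175202e-03, -1.71932601e-03, -4.47287489e-04,  5.35629959e-04,
        1.98921311e-03, -5.50686553e-05, -1.34087754e-03]), 'tau': array([ 4.43238232e-04, -6.25424623e+01,  4.99091030e-02, -3.91621900e+01,
        1.62611943e-02,  9.58718068e-03,  1.05053664e-05]), 'position': array([0.25632328, 0.56960336, 0.22321654]), 'ee_rot': array([ 2.09839576e-01,  9.77735575e-01, -6.95835699e-04, -1.18154035e-04]), 'ft_force': array([-0.59233279, -0.33512907,  0.05911297]), 'torque': array([ 1.09365660e-02, -2.47905493e-02,  7.86964954e-05]), 'grasp_force': 0.0, 'grip_width': 0.9977326233901462}
0.025
top [[435.5636198    0.         253.48687582]
 [  0.         435.5636198  193.85967393]
 [  0.           0.           1.        ]] [[ 0.02566157 -0.99966872  0.00198334]
 [-0.99086559 -0.02569823 -0.13238195]
 [ 0.13238906  0.00143191 -0.99119679]] [5.59774613e-04 5.31650241e-01 1.01043854e+00]
side [[402.85575375   0.         250.32558474]
 [  0.         402.85575375 194.18334458]
 [  0.           0.           1.        ]] [[ 0.99814677 -0.0606004  -0.00553257]
 [-0.03820021 -0.55322158 -0.83215782]
 [ 0.04736836  0.83082698 -0.55451128]] [-0.50088093  0.1113772   0.95219682]
```

View pics/top0.png

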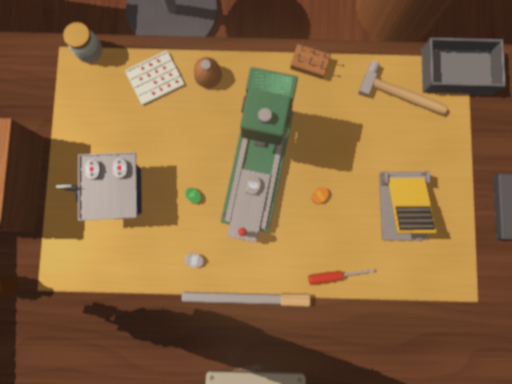

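View pics/side0.png

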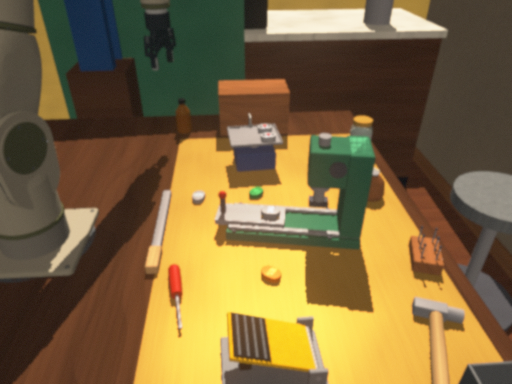

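Top view: the pendant is the silver oval in the slide nest at (254,186). Possible confusions are the spare silver at (196,261), green (194,196), orange (320,196) and the finished pair at (92,168) and (120,168). Red ball at (242,232), pedal tread at (413,217) with its hinge at about (407,178), pan at about (107,187) with the gauge at (67,187) on its +y side.

```bash
cat > h.py <<'E'
import numpy as np, cv2
from scipy.spatial.transform import Rotation as Ro
def cloud(c):
    K,R,t,d=c["K"],c["R"],c["t"],c["depth"]
    v,u=np.indices(d.shape); P=np.stack([(u-K[0,2])/K[0,0]*d,(v-K[1,2])/K[1,1]*d,d],-1)
    W=(P-t)@R; W[d==0]=np.nan; return W
def rect(p):  # xy points -> centre, size, edge-angle deg
    return cv2.minAreaRect((p*1000).astype(np.float32))
E
python3 - <<'E'
from h import *
c=dict(np.load("pics/top0.npz")); W=cloud(c); hsv=cv2.cvtColor(c["color"],cv2.COLOR_RGB2HSV)
def reg(u0,u1,v0,v1,m=None,zl=-1,zh=1):
    M=np.zeros(W.shape[:2],bool); M[v0:v1,u0:u1]=1
    M&=(W[...,2]>zl)&(W[...,2]<zh)
    if m is not None: M&=m
    return W[M]
H,S,V=[hsv[...,i].astype(int) for i in range(3)]
red=((H<8)|(H>172))&(S>150)&(V>90)
def show(n,p): print(n,len(p),"mean",p.mean(0).round(4),"zmax",np.percentile(p[:,2],[5,50,95]).round(4),"rect",[np.round(x,1) for x in rect(p[:,:2])])
show("ball",reg(232,252,222,240,red,.06))
show("slide pendant",reg(240,268,172,200,None,.048,.075))
show("slide plate",reg(225,285,140,245,None,.034,.0455))
show("press head",reg(235,305,60,145,None,.22,.25))
show("base",reg(215,290,60,245,None,.015,.032))
show("pan floor",reg(70,145,145,225,None,.055,.2))
show("pan stones",reg(80,130,155,180,red))
for a in((85,97),(113,127)): show("stone",reg(*a,158,178,red))
show("gauge",reg(52,76,178,196,None,.1,.13))
show("spare",reg(184,208,250,272,None,.008,.03))
yel=(H>18)&(H<35)&(S>150)
show("pedal plate",reg(385,440,172,238,None,.045,.12))
show("pedal black",reg(385,440,200,238,V<80,.06,.12))
show("pedal base",reg(375,440,165,245,None,.01,.04))
p=reg(385,440,172,238,None,.045,.12); A=np.c_[p[:,:2],np.ones(len(p))]; print(np.linalg.lstsq(A,p[:,2],rcond=None)[0])
for u,v in[(254,186),(92,168),(107,205),(413,217),(405,190),(107,180)]: print(u,v,W[v,u].round(4))
im=c["color"][140:250,210:300,::-1]; im2=c["color"][140:250,370:460,::-1]; im3=c["color"][140:250,50:140,::-1]
cv2.imwrite("pics/crop1.png",cv2.resize(np.hstack([im,im2,im3]),(790,322),interpolation=cv2.INTER_CUBIC))
E
```

```text
ball 33 mean [0.4374 0.0375 0.0956] zmax [0.0917 0.0957 0.099 ] rect [array([437.9,  37.7]), array([11.2, 13.5]), np.float64(0.9)]
slide pendant 214 mean [0.5515 0.0168 0.0535] zmax [0.0504 0.0536 0.0568] rect [array([552.6,  17.2]), array([44.2, 30.8]), np.float64(1.5)]
slide plate 1881 mean [0.5059 0.0248 0.039 ] zmax [0.035  0.0391 0.0424] rect [array([542.9,  18.1]), array([ 96.9, 241.8]), np.float64(79.9)]
press head 2834 mean [ 0.6941 -0.0097  0.2339] zmax [0.2303 0.2341 0.2367] rect [array([693.8,  -9.5]), array([ 99.8, 130.5]), np.float64(79.9)]
base 2214 mean [0.5912 0.0093 0.0254] zmax [0.0211 0.0248 0.0314] rect [array([638. ,  14.9]), array([436.7, 179.2]), np.float64(4.6)]
pan floor 3891 mean [0.534  0.348  0.0952] zmax [0.0903 0.0937 0.1078] rect [array([534.2, 361. ]), array([151., 159.]), np.float64(4.2)]
pan stones 6 mean [0.5726 0.3402 0.1068] zmax [0.1043 0.1074 0.1089] rect [array([572.1, 349.8]), array([ 2.6, 64.3]), np.float64(2.8)]
stone 2 mean [0.5701 0.3816 0.1061] zmax [0.1052 0.1061 0.1071] rect [array([570.1, 381.6]), array([2., 0.]), np.float64(161.3)]
st
[... 357 characters left out ...]
ray([31. , 43.8]), np.float64(1.4)]
pedal plate 1999 mean [ 0.5076 -0.352   0.0693] zmax [0.0473 0.0707 0.0902] rect [array([ 519.5, -353.4]), array([145.3, 108.1]), np.float64(1.9)]
pedal black 109 mean [ 0.481  -0.3666  0.0808] zmax [0.0732 0.0806 0.0879] rect [array([ 481.8, -359. ]), array([28.7, 66.6]), np.float64(1.7)]
pedal base 869 mean [ 0.5119 -0.3337  0.0159] zmax [0.0102 0.0122 0.0391] rect [array([ 517.5, -352.3]), array([168.2, 108.7]), np.float64(1.8)]
[-0.38165577 -0.01757625  0.25683886]
254 186 [0.5477 0.0135 0.0545]
92 168 [0.5706 0.3779 0.1102]
107 205 [0.4899 0.3445 0.0921]
413 217 [ 0.4817 -0.3516  0.079 ]
405 190 [ 0.5479 -0.3443  0.0512]
107 180 [0.5469 0.3482 0.0931]
```

View pics/crop1.png

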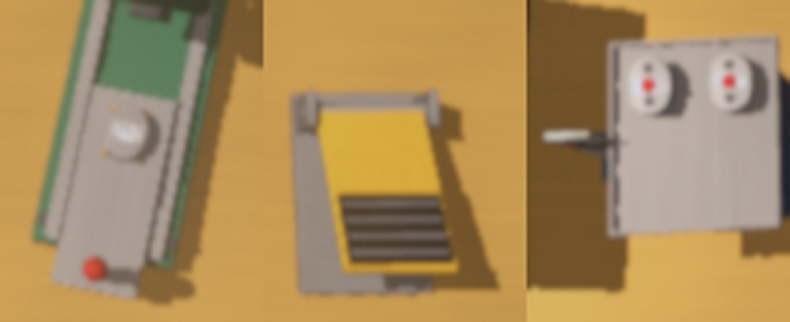

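The crop shows the pendant in the brass-pin nest and the post with its red ball at the free end. The tread lies at the near end of the pedal, and the pan's near (-x) half is free. Ball to pendant measures 115 mm, as stated. I'll work out the first moves and refine the pan.

```bash
cat >> h.py <<'E'
def go(xyz,yaw_y=None,start=None):
    """shift in present tool axes; turn about tool z so that tool y has world angle yaw_y (deg), upright tool"""
    from workcell import get_obs
    o=get_obs(); R=Ro.from_quat(o["ee_rot"]); M=R.as_matrix()
    s=M.T@(np.array(xyz)-o["position"]); r=np.zeros(3)
    if yaw_y is not None:
        a=np.radians(yaw_y); y=np.array([np.cos(a),np.sin(a),0]); z=np.array([0,0,-1.])
        r=(R.inv()*Ro.from_matrix(np.c_[np.cross(y,z),y,z])).as_rotvec()
    print("pos",o["position"].round(4),"y ang",np.degrees(np.arctan2(M[1,1],M[0,1])).round(2),"F",o["ft_force"].round(2),"shift",s.round(4),"turn",r.round(4),"t",round(o["clock"],2),"w",round(o["grip_width"],3))
E
python3 - <<'E'
from h import *
c=dict(np.load("pics/top0.npz")); W=cloud(c); 
p=W[145:228,70:145].reshape(-1,3); p=p[(p[:,2]>.086)&(p[:,2]<.1)&(p[:,1]<.42)]
print(rect(p[:,:2]), np.median(p[:,2]), p[p[:,0]<.52][:,2].mean())
p=W[145:228,60:145].reshape(-1,3)
go([.438,.0374,.16],79.9)
E
```

```text
((534.9756469726562, 350.836181640625), (150.9659423828125, 138.64041137695312), 4.216821193695068) 0.09334257779725721 0.09343788978758409
pos [0.2563 0.5697 0.2233] y ang 65.78 F [-0.1   0.25  0.  ] shift [-0.3841 -0.4108  0.0639] turn [-1.200e-03 -1.000e-04 -2.465e-01] t 0.1 w 1.004
```

Request:
jog_arm([
  [-0.026,-0.027,0.004,0,0,0,1],
  [-0.051,-0.055,0.008,0,0,0,1],
  [-0.077,-0.082,0.013,0,0,0,1],
  [-0.102,-0.11,0.017,0,0,0,1],
  [-0.128,-0.137,0.021,0,0,0,1],
])

```text
clock: 0.52
position: [0.3169, 0.3906, 0.2024]
ee_rot: [0.21, 0.978, -0.0, -0.0]
ft_force: [0.5, -0.1, 0.3]
grip_width: 1.002
grasp_force: 0.0
```

Request:
jog_arm([
  [-0.026,-0.027,0.004,0,0,0,1],
  [-0.051,-0.055,0.008,0,0,0,1],
  [-0.077,-0.082,0.013,0,0,0,1],
  [-0.102,-0.11,0.017,0,0,0,1],
  [-0.128,-0.137,0.021,0,0,0,1],
])

```text
clock: 0.93
position: [0.3774, 0.2131, 0.1816]
ee_rot: [0.21, 0.978, 0.0, -0.0]
ft_force: [0.9, -0.0, -0.7]
grip_width: 1.0
grasp_force: 0.0
```

Request:
jog_arm([
  [-0.026,-0.027,0.004,0,0,0,1],
  [-0.051,-0.055,0.008,0,0,0,1],
  [-0.077,-0.082,0.013,0,0,0,1],
  [-0.102,-0.11,0.017,0,0,0,1],
  [-0.128,-0.137,0.021,0,0,0,1],
])

```text
clock: 1.35
position: [0.4378, 0.0357, 0.1607]
ee_rot: [0.21, 0.978, 0.0, -0.0]
ft_force: [1.6, 1.1, 0.5]
grip_width: 0.997
grasp_force: 0.0
```

Request:
jog_arm([
  [0,0,0,0,0,-0.12,1],
  [0,0,0,0,0,-0.2465,1],
  [0,0,0,0,0,-0.2465,1],
  [0,0,0,0,0,-0.2465,1],
])

```text
clock: 1.68
position: [0.4378, 0.0377, 0.1608]
ee_rot: [0.09, 0.996, -0.0, -0.0]
ft_force: [0.4, -0.4, -0.7]
grip_width: 1.004
grasp_force: 0.0
```

Run:
```python
from h import *
from workcell import optics,get_obs
go([.438,.0374,.071],79.9); print(get_obs()["joint_pos"].round(2))
c=optics.camera("wrist"); cv2.imwrite("pics/w1.png",c["color"][:,:,::-1]); W=cloud(c)
hsv=cv2.cvtColor(c["color"],cv2.COLOR_RGB2HSV).astype(int)
m=((hsv[...,0]<8)|(hsv[...,0]>172))&(hsv[...,1]>150)&(hsv[...,2]>80)&(W[...,2]>.075)&(W[...,2]<.105)
p=W[m]; print(len(p),p.mean(0).round(4),rect(p[:,:2]))
```

```text
pos [0.4378 0.0377 0.1608] y ang 79.7 F [ 0.39 -0.36 -0.7 ] shift [-0.0003 -0.0003  0.0898] turn [-0.     -0.0004 -0.0035] t 1.68 w 1.004
[-0.62 -0.05  0.42  2.03  0.02  1.16  1.18]
392 [0.4354 0.039  0.0937] ((436.54595947265625, 39.01763916015625), (17.54966163635254, 17.064132690429688), 46.85999298095703)
```

View pics/w1.png

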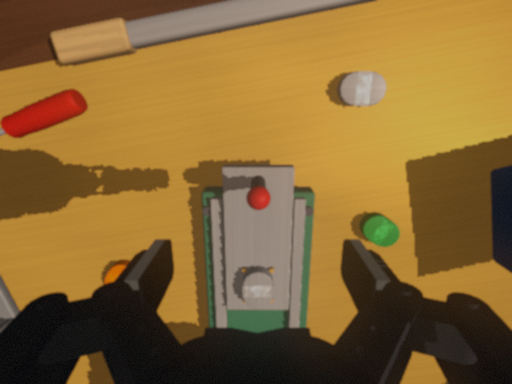

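Wrist view: red ball at (260,197), centred between the fingers, with the pendant in its nest at (257,285) behind it. Descending and gripping the post.

Request:
jog_arm([
  [0,0,0.03,0,0,0,0.6],
  [0,0,0.06,0,0,0,0.6],
  [0,0,0.089,0,0,0,0.6],
  [0,0,0.089,0,0,0,0.6],
])

```text
clock: 2.07
position: [0.4346, 0.0373, 0.0678]
ee_rot: [0.089, 0.996, -0.002, -0.003]
ft_force: [-1.2, -1.3, -0.9]
grip_width: 0.799
grasp_force: 0.0
```

Request:
jog_arm([
  [0,0,0,0,0,0,-1],
  [0,0,0,0,0,0,-1],
  [0,0,0,0,0,0,-1],
  [0,0,0,0,0,0,-1],
  [0,0,0,0,0,0,-1],
], grip_force=30)

```text
clock: 2.48
position: [0.4392, 0.0384, 0.0736]
ee_rot: [0.088, 0.996, 0.001, 0.001]
ft_force: [-1.7, 1.8, 8.1]
grip_width: 0.203
grasp_force: 29.0
```

Run:
```python
from h import *
from workcell import get_obs
o=get_obs();d=np.array([np.cos(np.radians(-10.1)),np.sin(np.radians(-10.1)),0])
go(o["position"]+.11*d,79.9)
```

```text
pos [0.4392 0.0384 0.0736] y ang 79.89 F [-1.68  1.76  8.13] shift [-0.11    0.      0.0003] turn [ 0.0022  0.0024 -0.0001] t 2.48 w 0.203
```

Request:
jog_arm([
  [0,0,-0.003,0,0,0,-1],
  [0,0,-0.003,0,0,0,-1],
  [0,0,-0.003,0,0,0,-1],
])

```text
clock: 2.73
position: [0.4378, 0.0385, 0.0749]
ee_rot: [0.088, 0.996, 0.001, 0.0]
ft_force: [2.8, 4.5, -11.2]
grip_width: 0.205
grasp_force: 31.8
```

Request:
jog_arm([
  [-0.006,0,0.0015,0,0,0,-1],
  [-0.016,0,0.0015,0,0,0,-1],
  [-0.028,0,0.0015,0,0,0,-1],
  [-0.04,0,0.0015,0,0,0,-1],
  [-0.052,0,0.0015,0,0,0,-1],
])

```text
clock: 3.15
position: [0.4902, 0.029, 0.0747]
ee_rot: [0.088, 0.996, 0.001, 0.001]
ft_force: [-2.2, 1.5, 6.2]
grip_width: 0.203
grasp_force: 33.1
```

Request:
jog_arm([
  [-0.012,0,0,0,0,0,-1],
  [-0.024,0,0,0,0,0,-1],
  [-0.036,0,0,0,0,0,-1],
  [-0.046,0,0,0,0,0,-1],
  [-0.053,0,0,0,0,0,-1],
])

```text
clock: 3.57
position: [0.5427, 0.0193, 0.0747]
ee_rot: [0.088, 0.996, 0.0, 0.001]
ft_force: [-2.3, 0.8, 7.8]
grip_width: 0.206
grasp_force: 33.1
```

Request:
jog_arm([
  [-0.002,0,0,0,0,0,-1],
  [-0.004,0,0,0,0,0,-1],
  [-0.006,0,0,0,0,0,-1],
  [-0.006,0,0,0,0,0,-1],
])

```text
clock: 3.9
position: [0.5462, 0.0187, 0.0746]
ee_rot: [0.088, 0.996, 0.001, -0.001]
ft_force: [-12.2, 1.7, 16.2]
grip_width: 0.201
grasp_force: 33.8
```

Request:
jog_arm([
  [0,0,0,0,0,0,0.5],
  [0,0,0,0,0,0,0.5],
  [0,0,0,0,0,0,0.5],
  [0,0,-0.03,0,0,0,0.5],
  [0,0,-0.06,0,0,0,0.5],
])

```text
clock: 4.32
position: [0.546, 0.0179, 0.1329]
ee_rot: [0.088, 0.996, -0.001, -0.002]
ft_force: [0.2, 1.6, 0.3]
grip_width: 0.751
grasp_force: 0.0
```

Request:
jog_arm([
  [0,0,-0.03,0,0,0,-1],
  [0,0,-0.05,0,0,0,-1],
  [0,0,-0.05,0,0,0,-1],
])

```text
clock: 4.57
position: [0.5496, 0.0181, 0.1881]
ee_rot: [0.088, 0.996, 0.001, 0.003]
ft_force: [0.5, -0.1, -0.3]
grip_width: 0.334
grasp_force: 0.0
```

Run:
```python
from h import *
from workcell import optics
go([.479,-.358,.145],79.9)
c=optics.camera("top"); np.savez("pics/top1.npz",**c); s=optics.camera("side")
cv2.imwrite("pics/c2.png",np.hstack([cv2.resize(c["color"][50:250,200:440,::-1],(400,333)),cv2.resize(s["color"][110:300,200:390,::-1],(333,333))]))
W=cloud(c); p=W[200:235,385:440].reshape(-1,3); hsv=cv2.cvtColor(c["color"],cv2.COLOR_RGB2HSV)[200:235,385:440].reshape(-1,3)
b=(hsv[:,1]<130)&(p[:,2]>.062); print(b.sum(),p[b].mean(0),rect(p[b][:,:2]))
```

```text
pos [0.5496 0.0181 0.1881] y ang 79.88 F [ 0.49 -0.13 -0.33] shift [ 0.0036 -0.3828  0.042 ] turn [ 0.0028  0.0065 -0.0004] t 4.57 w 0.334
673 [ 0.47927376 -0.35519962  0.08164067] ((478.388427734375, -350.88616943359375), (54.988616943359375, 84.8246841430664), 6.565729141235352)
```

View pics/c2.png

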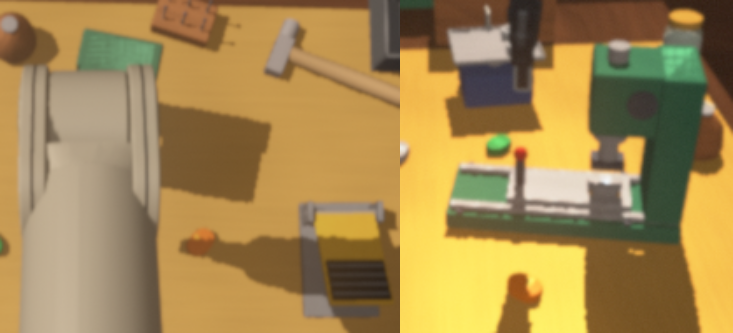

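The slide is home: the ball sits mid-base and the pendant is in the shadow under the pad. The tread measures (0.479,-0.355,0.082), which matches its stated height of 83 mm. Moving over the tread with the fingers shut.

Request:
jog_arm([
  [0,-0.03,0,0,0,0,-1],
  [0.001,-0.07,0.005,0,0,0,-1],
  [0.002,-0.11,0.01,0,0,0,-1],
  [0.002,-0.15,0.015,0,0,0,-1],
  [0.002,-0.19,0.02,0,0,0,-1],
])

```text
clock: 5.08
position: [0.5106, -0.17, 0.162]
ee_rot: [0.088, 0.996, 0.0, -0.001]
ft_force: [0.9, -0.4, 0.7]
grip_width: -0.002
grasp_force: 0.0
```

Request:
jog_arm([
  [0,-0.04,0.006,0,0,0,-1],
  [0.001,-0.08,0.012,0,0,0,-1],
  [0.002,-0.12,0.018,0,0,0,-1],
  [0.002,-0.16,0.022,0,0,0,-1],
  [0.002,-0.19,0.022,0,0,0,-1],
])

```text
clock: 5.5
position: [0.474, -0.358, 0.1392]
ee_rot: [0.089, 0.996, -0.0, -0.002]
ft_force: [-0.0, -0.1, 1.2]
grip_width: 0.001
grasp_force: 0.0
```

Request:
jog_arm([
  [0,0,0.01,0,0,0,-1],
  [0,0,0.02,0,0,0,-1],
  [0,0,0.03,0,0,0,-1],
  [0,0,0.03,0,0,0,-1],
])

```text
clock: 5.83
position: [0.476, -0.3528, 0.1082]
ee_rot: [0.087, 0.996, 0.001, -0.002]
ft_force: [0.5, -0.1, 0.3]
grip_width: -0.004
grasp_force: 0.0
```

Request:
jog_arm([
  [0,0,0.006,0,0,0,-1],
  [0,0,0.012,0,0,0,-1],
  [0,0,0.018,0,0,0,-1],
  [0,0,0.024,0,0,0,-1],
  [0,0,0.03,0,0,0,-1],
])

```text
clock: 6.25
position: [0.4769, -0.355, 0.081]
ee_rot: [0.088, 0.996, 0.0, 0.0]
ft_force: [0.4, -1.1, -0.1]
grip_width: 0.003
grasp_force: 0.0
```

Request:
jog_arm([
  [0,0,0.002,0,0,0,-1],
  [0,0,0.003,0,0,0,-1],
  [0,0,0.003,0,0,0,-1],
])

```text
clock: 6.5
position: [0.4767, -0.3552, 0.0785]
ee_rot: [0.088, 0.996, 0.0, -0.0]
ft_force: [-0.1, 1.3, 2.0]
grip_width: -0.001
grasp_force: 0.8
```

Run:
```python
from h import *
from workcell import optics,get_obs
s=optics.camera("side"); w=optics.camera("wrist"); np.savez("pics/s3.npz",**s)
cv2.imwrite("pics/c3.png",np.hstack([cv2.resize(s["color"][250:384,160:360,::-1],(400,268)),cv2.resize(w["color"][...,::-1],(357,268))]))
print(get_obs()["ft_force"],get_obs()["position"])
```

```text
[-0.37863305  1.26722393  1.78189054] [ 0.47694586 -0.35527293  0.0788152 ]
```

View pics/c3.png

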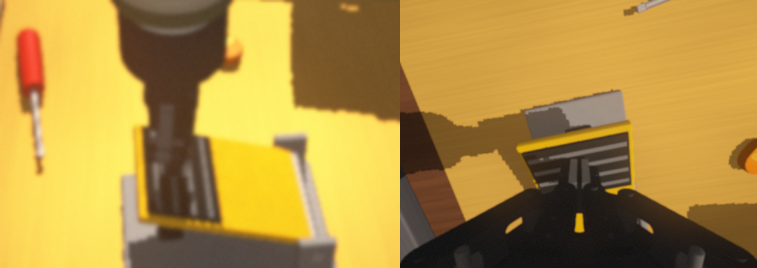

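Run:
```python
from h import *
for f in ("side0","s3"):
    c=dict(np.load(f"pics/{f}.npz")); W=cloud(c); h=cv2.cvtColor(c["color"],cv2.COLOR_RGB2HSV)
    m=np.zeros(h.shape[:2],bool); m[305:380,225:330]=1; m&=(W[...,2]>.03)&(W[...,2]<.11)&(h[...,0]>20)&(h[...,1]>190)
    p=W[m]; n=[p[(p[:,0]>a)&(p[:,0]<a+.02)][:,2] for a in (.43,.45,.49,.51,.53,.55)]
    print(f,[(len(x),np.median(x).round(4) if len(x) else 0) for x in n])
```

```text
side0 [(115, np.float64(0.0896)), (31, np.float64(0.0893)), (19, np.float64(0.0664)), (533, np.float64(0.063)), (525, np.float64(0.0556)), (510, np.float64(0.0479))]
s3 [(119, np.float64(0.0889)), (27, np.float64(0.0885)), (27, np.float64(0.0665)), (539, np.float64(0.0627)), (529, np.float64(0.0553)), (510, np.float64(0.0477))]
```

Run:
```python
from h import *
c=dict(np.load("pics/s3.npz")); W=cloud(c)
a=dict(np.load("pics/side0.npz")); D=np.abs(c["depth"]-a["depth"])>.004
for v in range(300,372,5):
    r=[(u,*(W[v,u]*1000).round(0).astype(int)) for u in range(228,270,3) if D[v,u] and c["depth"][v,u]>0]
    print(v,r[:7])
```

```text
300 [(234, np.int64(457), np.int64(-373), np.int64(183)), (237, np.int64(461), np.int64(-392), np.int64(204)), (240, np.int64(465), np.int64(-393), np.int64(205)), (243, np.int64(469), np.int64(-394), np.int64(206)), (246, np.int64(473), np.int64(-394), np.int64(206)), (249, np.int64(477), np.int64(-394), np.int64(206)), (252, np.int64(482), np.int64(-387), np.int64(198))]
305 [(234, np.int64(457), np.int64(-371), np.int64(171)), (237, np.int64(461), np.int64(-395), np.int64(198)), (240, np.int64(465), np.int64(-392), np.int64(195)), (243, np.int64(469), np.int64(-394), np.int64(196)), (246, np.int64(473), np.int64(-395), np.int64(197)), (249, np.int64(477), np.int64(-398), np.int64(201)), (252, np.int64(482), np.int64(-387), np.int64(187))]
310 [(234, np.int64(457), np.int64(-370), np.int64(160)), (237, np.int64(461), np.int64(-395), np.int64(188)), (240, np.int64(465), np.int64(-396), np.int64(190)), (243, np.int64(469), np.int64(-398), np.int64(191)), (246, np.int64(473), np.int64(-398), np.int64(191)), (249, np.int64(477), np.int64(-399), np.int64(192)), (252, np.int64(482), np.i
[... 1144 characters left out ...]
t64(158))]
330 [(234, np.int64(456), np.int64(-416), np.int64(174)), (237, np.int64(460), np.int64(-417), np.int64(175)), (240, np.int64(464), np.int64(-416), np.int64(173)), (243, np.int64(468), np.int64(-417), np.int64(175)), (246, np.int64(472), np.int64(-419), np.int64(176)), (249, np.int64(476), np.int64(-418), np.int64(175)), (252, np.int64(481), np.int64(-397), np.int64(147))]
335 [(243, np.int64(469), np.int64(-370), np.int64(102)), (246, np.int64(473), np.int64(-367), np.int64(98)), (249, np.int64(478), np.int64(-371), np.int64(103)), (252, np.int64(483), np.int64(-365), np.int64(94))]
340 []
345 []
350 []
355 []
360 []
365 [(258, np.int64(490), np.int64(-399), np.int64(68))]
370 []
```

The side depth shows the fingertips only just touching the tread, with the tips about level with the reported TCP height. So contact begins here, and I'll press a further 33 mm or so.

Request:
jog_arm([
  [0,0,0.005,0,0,0,-1],
  [0,0,0.01,0,0,0,-1],
  [0,0,0.015,0,0,0,-1],
  [0,0,0.02,0,0,0,-1],
  [0,0,0.02,0,0,0,-1],
])

```text
clock: 7.02
position: [0.4762, -0.3553, 0.0573]
ee_rot: [0.088, 0.996, -0.0, -0.001]
ft_force: [-1.2, -1.6, 2.2]
grip_width: -0.002
grasp_force: 1.7
```

Request:
jog_arm([
  [0,0,0.004,0,0,0,-1],
  [0,0,0.008,0,0,0,-1],
  [0,0,0.008,0,0,0,-1],
])

```text
clock: 7.27
position: [0.4764, -0.3554, 0.0499]
ee_rot: [0.088, 0.996, -0.0, -0.0]
ft_force: [-1.2, -1.9, 4.4]
grip_width: 0.004
grasp_force: 2.1
```

Request:
jog_arm([
  [0,0,0.002,0,0,0,-1],
  [0,0,0.004,0,0,0,-1],
  [0,0,0.004,0,0,0,-1],
])

```text
clock: 7.52
position: [0.4764, -0.3554, 0.0463]
ee_rot: [0.088, 0.996, -0.0, -0.0]
ft_force: [-2.3, -1.2, 5.7]
grip_width: -0.0
grasp_force: 2.3
```

Run:
```python
from h import *
from workcell import optics,get_obs
c=optics.camera("side"); W=cloud(c); h=cv2.cvtColor(c["color"],cv2.COLOR_RGB2HSV)
m=np.zeros(h.shape[:2],bool); m[305:384,225:330]=1; m&=(W[...,2]>.03)&(W[...,2]<.11)&(h[...,0]>20)&(h[...,1]>190)
p=W[m]; n=[p[(p[:,0]>a)&(p[:,0]<a+.02)][:,2] for a in (.43,.45,.49,.51,.53,.55)]
print([(len(x),np.median(x).round(4) if len(x) else 0) for x in n], get_obs()["ft_force"])
```

```text
[(129, np.float64(0.0532)), (9, np.float64(0.0514)), (265, np.float64(0.047)), (571, np.float64(0.0454)), (559, np.float64(0.0435)), (551, np.float64(0.0418))] [-2.74056407 -0.98818526  5.22535064]
```

The pedal is at about 0.27 rad; pressing the last few millimetres and holding.

Request:
jog_arm([
  [0,0,0.002,0,0,0,-1],
  [0,0,0.004,0,0,0,-1],
  [0,0,0.004,0,0,0,-1],
])

```text
clock: 7.82
position: [0.4762, -0.3556, 0.0427]
ee_rot: [0.088, 0.996, 0.0, -0.0]
ft_force: [-5.0, 0.7, 10.2]
grip_width: -0.001
grasp_force: 4.9
```

Request:
jog_arm([
  [0,0,0.0015,0,0,0,-1],
  [0,0,0.0015,0,0,0,-1],
])

```text
clock: 7.98
position: [0.4762, -0.3556, 0.0422]
ee_rot: [0.088, 0.996, 0.0, -0.0]
ft_force: [-8.3, 2.8, 18.7]
grip_width: 0.002
grasp_force: 8.7
```

At the stop: 18.7 N and no further travel. Holding for about 1.2 s, then letting up.

Request:
jog_arm([
  [0,0,0.0005,0,0,0,-1],
  [0,0,0.0005,0,0,0,-1],
  [0,0,0.0005,0,0,0,-1],
  [0,0,0.0005,0,0,0,-1],
  [0,0,0.0005,0,0,0,-1],
])

```text
clock: 8.4
position: [0.4762, -0.3556, 0.0421]
ee_rot: [0.088, 0.996, 0.0, -0.0]
ft_force: [-10.4, 4.0, 21.6]
grip_width: 0.003
grasp_force: 10.8
```

Request:
jog_arm([
  [0,0,0,0,0,0,-1],
  [0,0,0,0,0,0,-1],
  [0,0,0,0,0,0,-1],
  [0,0,0,0,0,0,-1],
  [0,0,0,0,0,0,-1],
])

```text
clock: 8.82
position: [0.4762, -0.3556, 0.0421]
ee_rot: [0.088, 0.996, 0.0, -0.0]
ft_force: [-9.8, 4.2, 22.1]
grip_width: -0.002
grasp_force: 10.8
```

Request:
jog_arm([
  [0,0,0,0,0,0,-1],
  [0,0,0,0,0,0,-1],
  [0,0,0,0,0,0,-1],
  [0,0,0,0,0,0,-1],
  [0,0,0,0,0,0,-1],
])

```text
clock: 9.23
position: [0.4762, -0.3556, 0.042]
ee_rot: [0.088, 0.996, 0.0, -0.0]
ft_force: [-10.3, 3.8, 21.6]
grip_width: 0.001
grasp_force: 10.8
```

Request:
jog_arm([
  [0,0,-0.008,0,0,0,-1],
  [0,0,-0.016,0,0,0,-1],
  [0,0,-0.024,0,0,0,-1],
  [0,0,-0.032,0,0,0,-1],
  [0,0,-0.042,0,0,0,-1],
])

```text
clock: 9.65
position: [0.4766, -0.3547, 0.0827]
ee_rot: [0.088, 0.996, 0.0, -0.0]
ft_force: [-0.2, 0.9, 0.1]
grip_width: -0.001
grasp_force: 0.0
```

Request:
jog_arm([
  [0,0,-0.02,0,0,0,-1],
  [0,0,-0.06,0,0,0,-1],
  [0,0,-0.09,0,0,0,-1],
  [0,0,-0.09,0,0,0,-1],
])

```text
clock: 9.98
position: [0.4782, -0.3572, 0.1788]
ee_rot: [0.088, 0.996, -0.001, 0.003]
ft_force: [-0.2, -0.7, 0.3]
grip_width: 0.002
grasp_force: 0.0
```

Run:
```python
from h import *
from workcell import optics,get_obs
c=optics.camera("side"); W=cloud(c); h=cv2.cvtColor(c["color"],cv2.COLOR_RGB2HSV)
m=np.zeros(h.shape[:2],bool); m[305:384,225:330]=1; m&=(W[...,2]>.03)&(W[...,2]<.11)&(h[...,0]>20)&(h[...,1]>190)
p=W[m]; n=[p[(p[:,0]>a)&(p[:,0]<a+.02)][:,2] for a in (.43,.45,.49,.51,.53,.55)]
print([(len(x),np.median(x).round(4) if len(x) else 0) for x in n])
t=optics.camera("top"); W=cloud(t); h=cv2.cvtColor(t["color"],cv2.COLOR_RGB2HSV).astype(int)
m=((h[...,0]<8)|(h[...,0]>172))&(h[...,1]>150)&(h[...,2]>80)&(W[...,2]>.07)&(W[...,2]<.102); m[:,:200]=0; m[:,300:]=0
p=W[m]; print(len(p),p.mean(0).round(4))
go([.546,.0187,.165],79.9)
```

```text
[(116, np.float64(0.0896)), (32, np.float64(0.0891)), (18, np.float64(0.0668)), (543, np.float64(0.0629)), (522, np.float64(0.0555)), (514, np.float64(0.048))]
33 [0.5443 0.0182 0.095 ]
pos [ 0.4768 -0.3554  0.1737] y ang 79.89 F [ 0.17  0.29 -0.81] shift [-0.0025  0.3804  0.0087] turn [ 0.      0.0015 -0.0001] t 10.08 w 0.001
```

Pedal is fully up and the slide is still home. Returning to the ball.

Request:
jog_arm([
  [0,0.035,0,0,0,0,0.5],
  [-0.001,0.075,0,0,0,0,0.5],
  [-0.001,0.115,0,0,0,0,0.5],
  [-0.001,0.155,0,0,0,0,0.5],
  [-0.001,0.19,0,0,0,0,0.5],
])

```text
clock: 10.5
position: [0.5101, -0.1653, 0.1711]
ee_rot: [0.087, 0.996, 0.0, -0.001]
ft_force: [0.7, -0.8, -0.7]
grip_width: 0.709
grasp_force: 0.0
```

Request:
jog_arm([
  [0,0.04,0,0,0,0,0.5],
  [-0.001,0.08,0,0,0,0,0.5],
  [-0.001,0.12,0,0,0,0,0.5],
  [-0.001,0.16,0,0,0,0,0.5],
  [-0.001,0.19,0,0,0,0,0.5],
])

```text
clock: 10.92
position: [0.5442, 0.0224, 0.1711]
ee_rot: [0.087, 0.996, 0.0, -0.001]
ft_force: [0.6, 0.5, 0.4]
grip_width: 0.747
grasp_force: 0.0
```

Request:
jog_arm([
  [0,0,0,0,0,0,0.5],
  [0,0,0.03,0,0,0,0.5],
  [0,0,0.06,0,0,0,0.5],
  [0,0,0.06,0,0,0,0.5],
])

```text
clock: 11.25
position: [0.5409, 0.0181, 0.1065]
ee_rot: [0.088, 0.996, -0.002, -0.005]
ft_force: [-0.5, 0.2, -0.9]
grip_width: 0.75
grasp_force: 0.0
```

```bash
python3 -c "
from h import *
go([.5455,.0187,.0735],79.9)"
```

```text
pos [0.5409 0.0181 0.1065] y ang 79.93 F [-0.48  0.23 -0.94] shift [-0.0047  0.0015  0.0329] turn [-0.004  -0.0095  0.0006] t 11.25 w 0.75
```

Request:
jog_arm([
  [-0.001,0,0.02,0,0,0,0.5],
  [-0.001,0,0.036,0,0,0,0.5],
  [-0.001,0,0.036,0,0,0,0.5],
  [-0.001,0,0.036,0,0,0,0.5],
])

```text
clock: 11.58
position: [0.5456, 0.0179, 0.0767]
ee_rot: [0.088, 0.996, -0.0, -0.001]
ft_force: [0.9, -1.2, 0.7]
grip_width: 0.752
grasp_force: 0.0
```

Request:
jog_arm([
  [0,0,0,0,0,0,-1],
  [0,0,0,0,0,0,-1],
  [0,0,0,0,0,0,-1],
  [0,0,0,0,0,0,-1],
  [0,0,0,0,0,0,-1],
])

```text
clock: 12.0
position: [0.5468, 0.0186, 0.0775]
ee_rot: [0.088, 0.996, 0.0, 0.001]
ft_force: [-1.2, 0.7, 6.6]
grip_width: 0.201
grasp_force: 29.1
```

Request:
jog_arm([
  [0.006,0,0,0,0,0,-1],
  [0.016,0,0,0,0,0,-1],
  [0.028,0,0,0,0,0,-1],
  [0.04,0,0,0,0,0,-1],
  [0.052,0,0,0,0,0,-1],
])

```text
clock: 12.42
position: [0.4952, 0.0281, 0.0775]
ee_rot: [0.088, 0.996, 0.001, 0.001]
ft_force: [2.8, 1.5, 6.7]
grip_width: 0.2
grasp_force: 29.9
```

Request:
jog_arm([
  [0.012,0,0,0,0,0,-1],
  [0.024,0,0,0,0,0,-1],
  [0.036,0,0,0,0,0,-1],
  [0.046,0,0,0,0,0,-1],
  [0.052,0,0,0,0,0,-1],
])

```text
clock: 12.83
position: [0.4436, 0.0376, 0.0775]
ee_rot: [0.088, 0.996, 0.001, 0.001]
ft_force: [3.2, 2.3, 5.2]
grip_width: 0.205
grasp_force: 29.8
```

Request:
jog_arm([
  [0.002,0,0,0,0,0,-1],
  [0.004,0,0,0,0,0,-1],
  [0.006,0,0,0,0,0,-1],
  [0.006,0,0,0,0,0,-1],
])

```text
clock: 13.17
position: [0.4385, 0.0385, 0.0774]
ee_rot: [0.088, 0.996, 0.001, 0.001]
ft_force: [2.6, 3.8, 7.2]
grip_width: 0.201
grasp_force: 29.8
```

Request:
jog_arm([
  [0.001,0,0,0,0,0,-1],
  [0.003,0,0,0,0,0,-1],
  [0.003,0,0,0,0,0,-1],
  [0.003,0,0,0,0,0,-1],
])

```text
clock: 13.5
position: [0.4384, 0.0385, 0.0777]
ee_rot: [0.088, 0.996, 0.001, 0.004]
ft_force: [17.6, 1.1, -8.7]
grip_width: 0.207
grasp_force: 30.0
```

Request:
jog_arm([
  [0,0,0,0,0,0,0.5],
  [0,0,0,0,0,0,0.5],
  [0,0,0,0,0,0,0.5],
  [0,0,-0.03,0,0,0,0.5],
  [0,0,-0.06,0,0,0,0.5],
])

```text
clock: 13.92
position: [0.4329, 0.0375, 0.1358]
ee_rot: [0.088, 0.996, -0.001, -0.002]
ft_force: [0.9, 0.1, 0.6]
grip_width: 0.747
grasp_force: 0.0
```

Run:
```python
from h import *
from workcell import optics
go([.552,.0172,.14],79.9)
c=optics.camera("wrist"); W=cloud(c); cv2.imwrite("pics/w4.png",c["color"][...,::-1])
m=(W[...,2]>.049)&(W[...,2]<.07)&(abs(W[...,0]-.552)<.04)&(abs(W[...,1]-.017)<.03)
p=W[m]; print(len(p),p.mean(0).round(4),rect(p[:,:2]))
```

```text
pos [0.4329 0.0375 0.1358] y ang 79.89 F [0.91 0.06 0.55] shift [-0.1208  0.0009 -0.0048] turn [-0.0028 -0.0043 -0.0002] t 13.92 w 0.747
1134 [0.5483 0.0174 0.0523] ((549.9635620117188, 16.96213150024414), (31.151992797851562, 46.06393051147461), 80.61666870117188)
```

View pics/w4.png

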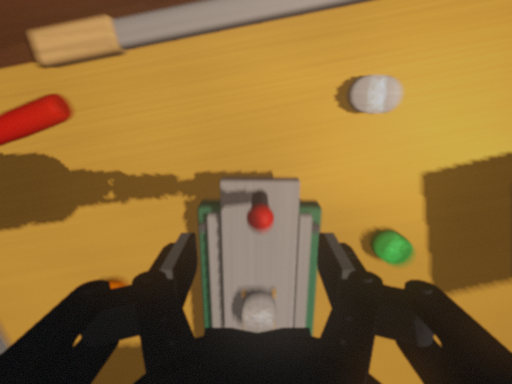

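Pendant still in its nest at (257,310), slide fully out (17 N at the stop), ball at (261,215). Moving over the pendant with a narrower opening; checking the rail heights too.

Request:
jog_arm([
  [-0.03,0,0,0,0,0,-0.04],
  [-0.065,0,0,0,0,0,-0.04],
  [-0.1,0,0,0,0,0,-0.04],
  [-0.118,0,0,0,0,0,-0.04],
  [-0.118,0,0,0,0,0,-0.04],
])

```text
clock: 14.38
position: [0.5533, 0.0165, 0.1358]
ee_rot: [0.088, 0.996, -0.001, 0.0]
ft_force: [-1.1, 0.4, -0.4]
grip_width: 0.478
grasp_force: 0.0
```

Request:
jog_arm([
  [0,0,0.02,0,0,0,-0.04],
  [0,0,0.04,0,0,0,-0.04],
  [0,0,0.06,0,0,0,-0.04],
  [0,0,0.06,0,0,0,-0.04],
  [0,0,0.06,0,0,0,-0.04],
])

```text
clock: 14.8
position: [0.5498, 0.0174, 0.0759]
ee_rot: [0.088, 0.996, -0.0, -0.001]
ft_force: [0.6, 0.5, 1.1]
grip_width: 0.477
grasp_force: 0.0
```

Run:
```python
from h import *
from workcell import optics
go([.551,.0170,.05],79.9)
W=cloud(dict(np.load("pics/top0.npz"))).reshape(-1,3); a=np.radians(-10.1)
q=(W[:,:2]-[.551,.017])@np.array([[np.cos(a),-np.sin(a)],[np.sin(a),np.cos(a)]])
for y in range(-60,60,6):
    k=(abs(q[:,0]+.04)<.015)&(q[:,1]>y/1e3)&(q[:,1]<(y+6)/1e3); print(y,np.nanmedian(W[k,2]).round(3),end="; ")
s=optics.camera("side"); w=optics.camera("wrist")
cv2.imwrite("pics/c5.png",np.hstack([cv2.resize(s["color"][130:270,190:370,::-1],(400,311)),cv2.resize(w["color"][...,::-1],(400,311))]))
```

```text
pos [0.5498 0.0174 0.0759] y ang 79.89 F [0.64 0.54 1.1 ] shift [-0.0013 -0.0001  0.0259] turn [-0.0009 -0.0026 -0.0002] t 14.8 w 0.477
-60 0.025; -54 0.025; -48 0.033; -42 0.032; -36 0.038; -30 0.039; -24 0.04; -18 0.039; -12 0.039; -6 0.04; 0 0.039; 6 0.04; 12 0.04; 18 0.04; 24 0.04; 30 0.038; 36 0.031; 42 0.032; 48 0.025; 54 0.023;
```

View pics/c5.png

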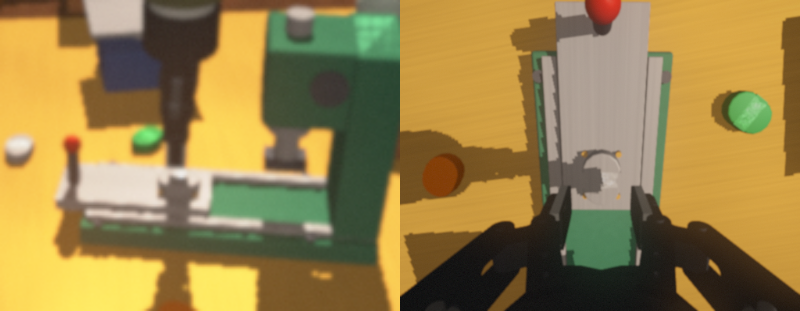

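Side view: fingers above the pendant at about (178,180), press head clear. Wrist view: pendant at (603,170), midway between the fingertips. Rails are below the plate. Descending with force checks.

Request:
jog_arm([
  [-0.001,0,0.01,0,0,0,-0.04],
  [-0.001,0,0.02,0,0,0,-0.04],
  [-0.001,0,0.028,0,0,0,-0.04],
  [-0.001,0,0.028,0,0,0,-0.04],
])

```text
clock: 15.23
position: [0.5509, 0.0172, 0.0465]
ee_rot: [0.088, 0.996, -0.0, -0.001]
ft_force: [-1.3, 0.2, -0.3]
grip_width: 0.48
grasp_force: 0.0
```

Request:
jog_arm([
  [0,0,0.002,0,0,0,-0.04],
  [0,0,0.004,0,0,0,-0.04],
  [0,0,0.004,0,0,0,-0.04],
])

```text
clock: 15.48
position: [0.5521, 0.0173, 0.0443]
ee_rot: [0.088, 0.996, -0.0, -0.0]
ft_force: [-0.5, 0.0, 0.4]
grip_width: 0.474
grasp_force: 0.0
```

Run:
```python
from h import *
from workcell import optics
go([.551,.0170,.043],79.9)
c=optics.camera("wrist"); W=cloud(c)
m=(W[...,2]>.048)&(W[...,2]<.058)&(abs(W[...,0]-.552)<.035)&(abs(W[...,1]-.017)<.03)
v,u=np.where(m); print(len(u),W[m].mean(0).round(4),rect(W[m][:,:2]))
cv2.imwrite("pics/w6.png",cv2.resize(c["color"][150:384,120:400,::-1],None,fx=2,fy=2))
```

```text
pos [0.5521 0.0173 0.0443] y ang 79.9 F [-0.53  0.01  0.38] shift [ 0.0011 -0.0005  0.0013] turn [-0.0001 -0.0001  0.    ] t 15.48 w 0.474
3976 [0.5489 0.0174 0.0526] ((548.5475463867188, 15.031394958496094), (51.951751708984375, 43.76500701904297), 50.4281005859375)
```

View pics/w6.png

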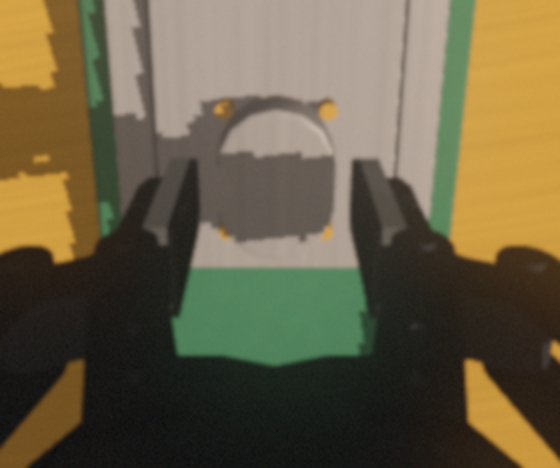

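The pads straddle the pendant at (275,180) clear of the four pins. Closing.

Request:
jog_arm([
  [0,0,0,0,0,0,-0.2],
  [0,0,0,0,0,0,-0.3],
  [0,0,0,0,0,0,-0.5],
  [0,0,0,0,0,0,-1],
  [0,0,0,0,0,0,-1],
], grip_force=30)

```text
clock: 15.95
position: [0.5525, 0.0173, 0.0449]
ee_rot: [0.088, 0.996, 0.0, 0.0]
ft_force: [-1.9, 0.3, 7.2]
grip_width: 0.353
grasp_force: 29.7
```

Request:
jog_arm([
  [0,0,-0.004,0,0,0,-1],
  [0,0,-0.008,0,0,0,-1],
  [0,0,-0.012,0,0,0,-1],
  [0,0,-0.02,0,0,0,-1],
  [0,0,-0.03,0,0,0,-1],
])

```text
clock: 16.37
position: [0.5518, 0.0172, 0.0749]
ee_rot: [0.088, 0.996, -0.0, -0.0]
ft_force: [0.3, 0.4, -2.1]
grip_width: 0.349
grasp_force: 29.9
```

Held: width matches, weight is about 1.5–2 N. Raising and going over the free half of the pan.

Request:
jog_arm([
  [0,0,-0.025,0,0,0,-1],
  [0,0,-0.055,0,0,0,-1],
  [0,0,-0.085,0,0,0,-1],
  [0,0,-0.085,0,0,0,-1],
  [0,0,-0.085,0,0,0,-1],
])

```text
clock: 16.78
position: [0.5533, 0.0173, 0.1618]
ee_rot: [0.088, 0.996, 0.001, 0.002]
ft_force: [-0.3, -0.2, -2.7]
grip_width: 0.353
grasp_force: 30.0
```

```bash
python3 -c "
from h import *
go([.500,.3446,.14],93.9)"
```

```text
pos [0.5533 0.0173 0.1618] y ang 79.89 F [-0.3  -0.23 -2.68] shift [0.11   0.3128 0.0221] turn [ 0.0015  0.0039 -0.2445] t 16.78 w 0.353
```

Request:
jog_arm([
  [0.01,0.025,0,0,0,0,-1],
  [0.021,0.06,0,0,0,0,-1],
  [0.032,0.09,0,0,0,0,-1],
  [0.044,0.125,0,0,0,0,-1],
  [0.055,0.156,0,0,0,0,-1],
])

```text
clock: 17.2
position: [0.5241, 0.1823, 0.1586]
ee_rot: [0.088, 0.996, -0.0, -0.001]
ft_force: [1.3, 0.3, -0.3]
grip_width: 0.349
grasp_force: 30.1
```

Request:
jog_arm([
  [0.011,0.032,0,0,0,0,-1],
  [0.022,0.064,0,0,0,0,-1],
  [0.033,0.095,0,0,0,0,-1],
  [0.044,0.127,0,0,0,0,-1],
  [0.055,0.156,0,0,0,0,-1],
])

```text
clock: 17.62
position: [0.4974, 0.3454, 0.1584]
ee_rot: [0.088, 0.996, -0.001, -0.001]
ft_force: [0.1, 0.7, -2.1]
grip_width: 0.356
grasp_force: 30.1
```

Request:
jog_arm([
  [0,0,0.005,0,0,-0.08,-1],
  [0,0,0.01,0,0,-0.16,-1],
  [0,0,0.02,0,0,-0.244,-1],
  [0,0,0.02,0,0,-0.244,-1],
  [0,0,0.02,0,0,-0.244,-1],
])

```text
clock: 18.03
position: [0.498, 0.3431, 0.1384]
ee_rot: [-0.032, 0.999, -0.001, -0.001]
ft_force: [0.0, -0.2, -0.3]
grip_width: 0.351
grasp_force: 30.1
```

Run:
```python
from h import *
from workcell import optics
go([.500,.3446,.0995],93.9)
s=optics.camera("side"); w=optics.camera("wrist"); W=cloud(w)
cv2.imwrite("pics/c7.png",np.hstack([cv2.resize(s["color"][70:210,180:360,::-1],(400,311)),cv2.resize(w["color"][...,::-1],(400,311))]))
p=W.reshape(-1,3); p=p[(abs(p[:,0]-.535)<.1)&(abs(p[:,1]-.347)<.1)]
k=(p[:,2]>.085)&(p[:,2]<.1); print(k.sum(),rect(p[k][:,:2]),np.median(p[k,2]))
```

```text
pos [0.498  0.3431 0.1384] y ang 93.72 F [ 0.03 -0.24 -0.29] shift [-0.0022  0.0015  0.0389] turn [-0.0015 -0.0021 -0.0032] t 18.03 w 0.351
17530 ((531.478759765625, 364.4703369140625), (148.49317932128906, 165.16917419433594), 4.5191330909729) 0.09215232991479833
```

View pics/c7.png

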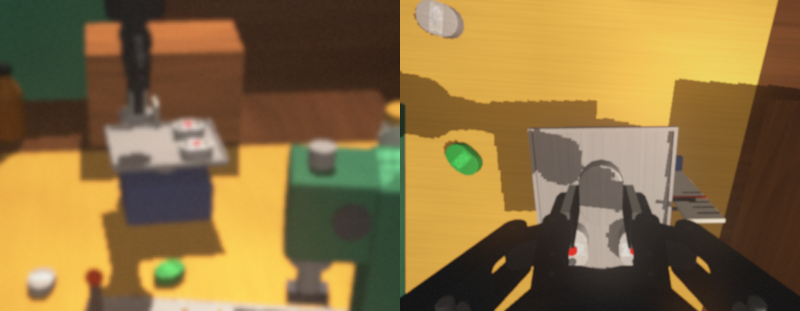

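Pendant held flat over the free half; finished pair with red stones at the rear. Lowering: contact is expected at TCP z ≈ 0.098, then sinking 10 mm with the pan before release.

Request:
jog_arm([
  [-0.001,0.001,0.01,0,0,0,-1],
  [-0.001,0.001,0.02,0,0,0,-1],
  [-0.001,0.001,0.03,0,0,0,-1],
  [-0.001,0.001,0.036,0,0,0,-1],
  [-0.001,0.001,0.036,0,0,0,-1],
])

```text
clock: 18.55
position: [0.4985, 0.3441, 0.1013]
ee_rot: [-0.034, 0.999, -0.001, -0.001]
ft_force: [0.3, 0.3, -1.0]
grip_width: 0.353
grasp_force: 30.1
```

Request:
jog_arm([
  [0,0,0.003,0,0,0,-1],
  [0,0,0.006,0,0,0,-1],
  [0,0,0.009,0,0,0,-1],
  [0,0,0.012,0,0,0,-1],
  [0,0,0.012,0,0,0,-1],
])

```text
clock: 18.97
position: [0.4995, 0.3448, 0.0911]
ee_rot: [-0.034, 0.999, -0.0, -0.0]
ft_force: [0.5, -0.1, -0.6]
grip_width: 0.353
grasp_force: 30.3
```

Run:
```python
from h import *
from workcell import optics
go([.500,.3446,.0885],93.9)
for n in("wrist","top","side"):
    c=optics.camera(n); W=cloud(c); p=W.reshape(-1,3)
    q=p[(p[:,2]>.07)&(p[:,2]<.098)]
    b=(abs(q[:,0]-.47)<.008)&(abs(q[:,1]-.30)<.012); print(n,b.sum(),np.median(q[b,2]) if b.any() else 0)
```

```text
pos [0.4995 0.3448 0.0911] y ang 93.88 F [ 0.52 -0.12 -0.57] shift [-0.0005 -0.0002  0.0026] turn [-0.     -0.0001 -0.0004] t 18.97 w 0.353
wrist 1175 0.0849132314266747
top 70 0.08682360027760755
side 16 0.08643859500217274
```

The pan has sunk about 7 mm with the pendant; 2.5 mm more, then release gently.

Request:
jog_arm([
  [0,0,0.0015,0,0,0,-1],
  [0,0,0.003,0,0,0,-1],
  [0,0,0.003,0,0,0,-1],
  [0,0,0.003,0,0,0,-1],
])

```text
clock: 19.45
position: [0.4996, 0.3449, 0.0886]
ee_rot: [-0.034, 0.999, 0.0, 0.0]
ft_force: [0.3, 0.3, 0.4]
grip_width: 0.351
grasp_force: 30.4
```

Request:
jog_arm([
  [0,0,0,0,0,0,-0.25],
  [0,0,0,0,0,0,-0.15],
  [0,0,0,0,0,0,-0.05],
  [0,0,0,0,0,0,-0.05],
  [0,0,0,0,0,0,-0.05],
])

```text
clock: 19.87
position: [0.4995, 0.3448, 0.0886]
ee_rot: [-0.034, 0.999, 0.0, 0.0]
ft_force: [0.1, -0.6, 0.5]
grip_width: 0.475
grasp_force: 0.0
```

Request:
jog_arm([
  [0,0,-0.01,0,0,0,-0.05],
  [0,0,-0.025,0,0,0,-0.05],
  [0,0,-0.05,0,0,0,-0.05],
  [0,0,-0.085,0,0,0,-0.05],
  [0,0,-0.12,0,0,0,-0.05],
])

```text
clock: 20.28
position: [0.4992, 0.3443, 0.2102]
ee_rot: [-0.034, 0.999, -0.0, -0.0]
ft_force: [0.3, 1.5, 0.6]
grip_width: 0.478
grasp_force: 0.0
```

Request:
jog_arm([
  [0.035,0,0,0,0,0,0],
  [0.07,0,0,0,0,0,0],
  [0.1,0,0,0,0,0,0],
  [0.1,0,0,0,0,0,0],
  [0.1,0,0,0,0,0,0],
])

```text
clock: 20.7
position: [0.3987, 0.3385, 0.2098]
ee_rot: [-0.035, 0.999, 0.001, 0.0]
ft_force: [0.6, -0.1, 0.1]
grip_width: 0.502
grasp_force: 0.0
```

Run:
```python
from h import *
from workcell import optics
ims=[]
for n in("top","side","wrist"):
    c=optics.camera(n); W=cloud(c); p=W.reshape(-1,3)
    q=p[(p[:,2]>.07)&(p[:,2]<.098)]
    b=(abs(q[:,0]-.47)<.008)&(abs(q[:,1]-.30)<.012); print(n,b.sum(),np.median(q[b,2]) if b.any() else 0)
    a=p[(abs(p[:,0]-.5)<.032)&(abs(p[:,1]-.345)<.045)&(p[:,2]>.091)&(p[:,2]<.11)]
    if len(a): print("pendant",len(a),a.mean(0).round(4),np.percentile(a[:,2],[5,95]))
    ims.append(c["color"][...,::-1])
    if n=="top":
        h=cv2.cvtColor(c["color"],cv2.COLOR_RGB2HSV).astype(int); m=((h[...,0]<8)|(h[...,0]>172))&(h[...,1]>150)&(W[...,2]>.07)&(W[...,2]<.102);m[:,:200]=0;m[:,300:]=0
        if m.any(): print("ball",W[m].mean(0))
cv2.imwrite("pics/c8.png",np.hstack([cv2.resize(ims[0][130:250,50:300],(400,192)),cv2.resize(ims[1][70:300,180:380],(221,192*1)),]+[cv2.resize(ims[2],(179,192))]))
go([.5,.3,.2])
```

```text
top 64 0.08419643378132803
pendant 250 [0.4986 0.3429 0.0971] [0.09375417 0.10005089]
ball [0.4375961  0.03731192 0.09594804]
side 19 0.08374073946200992
pendant 81 [0.4968 0.3379 0.0961] [0.09177784 0.09835895]
wrist 140 0.08241300415126031
pendant 1012 [0.4955 0.3439 0.0959] [0.0942695  0.09709948]
pos [0.4008 0.3378 0.209 ] y ang 93.81 F [ 0.59  0.04 -0.09] shift [-0.0964 -0.0443  0.0091] turn [0. 0. 0.] t 20.85 w 0.5
```

View pics/c8.png

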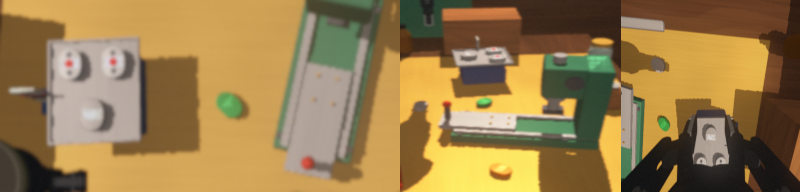

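The pendant lies flat at (92,113) in the free half and the finished pair is unmoved at (68,65) and (113,62). The nest is empty, the ball is back at its start position, and the pan floor has sunk about 9.5 mm to 0.084. The arm is clear, so I'm handing in.

```bash
python3 -c "
from workcell import workorder
print(workorder.hand_in())"
```

```text
the job is handed in; nothing more can be done
None
```

The pendant is stamped and lies flat in the free half of the pan, with the pan about 9.5 mm lower (target 9.8 mm for the red mark), slide out and pedal up; the job was handed in at about 21 s, and no verdict came back.

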